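Unhook the pill tube's cap into its dish with the tongue depressor

TASK

Pick up the steel tongue depressor by its handle, slip its blade through the loop on the pill tube's loose cap, and gently lift the cap off and set it down the right way up, flat inside the round steel dish, never touching the clean cap with the gripper itself. Then draw the blade out and lay the depressor flat on the wooden plank. Leave the open tube standing in its place, and do not disturb the mug or the thermometer.

Things in the scene. Friction and masses are not known exactly. Their poses are not given: they have to be found in the camera images.
- depressor: Stainless steel tongue depressor, 180 mm long, 120 g, flat on the plank. Origin: centre of its handle's underside; x points along it to the blade tip, z up. Handle: bar 95 long (x -47.5 to 47.5), 20 wide, 16 high (z 0 to 16). Centre of mass 14 mm ahead of the origin. Gripped across the handle at the origin, from above, with about 30 N, it carries the cap level.
- depressor_blade (a point): Point on the middle of the blade's upper face, 90 mm ahead of the depressor's origin and 4 mm above its underside; axes as the depressor's. The blade is a flat strip, x 47.5 to 132.5 from the origin, 14 wide, 4 thick (z 0 to 4, flush with the handle's underside); at its tip (last 5 mm) an upturned lip reaches up to z 8.
- cap: Loose purple plastic cap, 40 to 70 g, held on the pill tube by gravity alone. Origin: centre of its lower edge, z up; 71 mm above the tube's origin when on. Round, 68 mm across, flat top at z 19; its skirt covers the upper 14 mm of the tube with 2.5 mm play all round; bottom of skirt is its lower edge. A loop stands on top; overall height 50.
- cap_loop (a point): Centre of the opening of the cap's loop, 32 mm above the cap's origin; axes as the cap's. The loop is 5 mm round bar in the cap's y-z plane, so a blade goes through along the cap's x axis (either way). Opening 45 wide at the foot, from the cap's z 19 to 45 (underside of its top bar); the top bar is level for 18 mm around y = 0, then its shoulders slope down. Outer width 55.
- tube: Purple plastic pill tube, a round open pot 58 mm across and 85 mm high, 200 to 350 g, standing loose on the plank, with the cap on. Origin: centre of its underside.
- dish: Round shallow stainless steel dish fixed to the plank, the holder for the cap: inside 104 mm across at the flat floor, outside 116 mm at the rim, floor 5 mm and rim 12 mm above its origin (centre of its underside). Tube and dish may be on either side.
- dish_in (a point): Centre of the dish's inner floor.
- plank: Fixed mahogany plank, 420 mm (x) by 1400 mm (y), 18 mm thick, on the steel bench; its top is 18 mm above its origin (centre of the underside), at world height 0.018 m. Everything stands on it. A fixed white plastic medicine cabinet, 280 mm high, stands at its right end (near side at y = -0.49 m); it plays no part.
- mug: White ceramic mug, 80 mm across, 90 mm high, handle towards its +y; bystander at the far side of the plank. Origin: centre of its underside.
- thermometer: Grey infrared thermometer, pistol shaped, 150 x 130 mm, lying on its side, 40 mm high; bystander at the left. Origin: centre of the barrel's underside.
Mind the look-alikes: they are no part of the job. Of the things shaped like the depressor, the stainless one is meant. What is shaped like the tube but green is not meant.

How it is judged:
By the outcome, as a careful person would: the job done as asked, in the order asked, and still so for the second after the job is handed in, with the robot touching nothing.
It also fails if it takes over 70 s, if anything falls off the work surface, if the arm or the gripper's body presses on something with over 40 N, if the wrist force passes 120 N, or if a joint passes its speed limit or range.

ROBOT

A 6-joint arm with a two-finger parallel gripper is mounted at the origin on the work surface. World frame = base frame: x ahead of the robot, y to its left, z up, the work surface at z = 0. Lengths are in m, angles in rad, forces in N, time in s.
With the tool pointing down it reaches from about 0.325 to 0.775 m from the base axis. Payload 5.5 kg.
Tool frame: the origin (TCP) lies midway between the tips of the shut fingers; the grasp point (between the pads) lies 19 mm behind it (arm.grasp_offset is the distance from the TCP to the grasp point, in m); z points along the fingers, y is the line along which they close (so a half turn about z gives the same grasp; the last joint's range is limited). The gripper opens to 88 mm and grips with 3 to 60 N. Pads are 20 mm wide; open, the fingers measure 115 mm over their backs; the gripper's body (75 mm by 178 mm) begins 61 mm behind the grasp point.
Start: joints at [1.283, 0.091, 1.231, -0, 1.82, -0.057], TCP at [0.137, 0.584, 0.223] pointing down, gripper open.
Joint ranges: [-2.87, 2.87], [-0.86, 2.18], [0.17, 2.46], [-1.51, 4.65], [0.06, 2.69], [-2.65, 2.65]. Speed limits (rad/s): [2.57, 2.57, 3.01, 3.14, 3.14, 3.14].

INTERFACE

Orientations are given as a 3x3 rotation matrix whose columns are the frame's x, y, z axes.
In Python, from rig import arm gives the robot as it stands.
- The arm moves only by the tool arm_command, never from a script. Its argument "moves" is a list of rows, each an object of numbers: "x", "y", "z": the shift along the tool's x, y, z in mm; "turn": the turn about the tool's z in rad; "fingers": the closure, from 0 (fully open) to 1 (shut). In form: [{"x": .., "y": .., "z": .., "turn": .., "fingers": ..}, ...]. A call has 1 to 12 rows; each row shifts and turns the commanded pose from where the row before left it, along the tool's axes as they then stand; what a row does not reach is not made up. A row lasts 1/10 s, in which the tool goes at most 50 mm and 8.59 degrees, less where a joint would pass 70% of its speed; a pose out of reach is approached as far as the arm can. A call with a gripper value outside its range is refused whole. The fingers move at their own pace and stop on an object; "grip_force" is the grip in N (left out, the last holds). Time passes only in rows, so rows that do not move let the fingers close. It gives the time, the measured TCP pose, the force, the opening and the grip force at its end, in the units of the state.
- arm.get_state(): the state, without advancing time (a new reading comes with each control period).
- arm.camera(name): name is "side" or "top"; returns the picture (420x560x3 uint8, blue, green, red); there is no depth.
- arm.camera_info(name): a dict with "fx", "fy", "cx", "cy" (pixels), "world_to_cam" (4x4, takes a point from world to camera coordinates). Camera axes: x right, y down, z forward; pixel columns grow to the right and rows downward; lengths in m; the calibration is good to about 2 mm. A picture is of the moment at which its call begins. camera_info takes no time and is no camera call.
- arm.finish_job(): hands the job in; it is judged then, once.
The state is a dict: "time": time; "qpos": joint angles; "qvel": joint speeds; "joint_torque": joint torques, N m; "ee_pos": TCP position; "tcp_rot": TCP orientation; "ft_force": force on the tool from outside, world axes, zero at the start; "ft_torque": the same for the moment, N m; "finger_gap": finger opening in m; "grip_force": force on a finger pad.
Only numpy, scipy, OpenCV 4.12 (cv2) and the standard library are available. Lean on these libraries where they do the work, as an engineer would, in place of code of your own. Each camera call takes 0.05 s, during which the arm holds its last target. There are 200 camera calls.

## Working session

There is one attempt and no reset: what is moved stays moved. The work goes in short steps, Python scripts to look and compute and a tool call to move; the robot and the scene stay as the last step left them, time stands still between calls to the robot, and variables do not carry over. Pictures are saved under pics/ and viewed, at most 10 in all, crops included, and the job is handed in when it is done.

Besides the shell and the picture viewer there is one more tool, called after "Request:" by a JSON object that holds its "api" and its "payload". arm_command: Moves the arm, as the interface text tells. Its arguments: {"type":"object","properties":{"moves":{"type":"array","items":{"type":"object","properties":{"x":{"type":"number"},"y":{"type":"number"},"z":{"type":"number"},"turn":{"type":"number"},"fingers":{"type":"number"}}}},"grip_force":{"type":"number"}},"required":["moves"]}

```bash
ls; mkdir -p pics; python3 - <<'E'
from rig import arm
import cv2,numpy as np
for n in("top","side"):
    im=arm.camera(n); cv2.imwrite(f"pics/{n}0.png",im)
    i=arm.camera_info(n); print(n,i["fx"],i["fy"],i["cx"],i["cy"]); print(np.round(i["world_to_cam"],4))
s=arm.get_state(); print(s["time"],s["ee_pos"],np.round(s["tcp_rot"],3),s["finger_gap"])
E
```

```text
pics
top 381.26575232821415 381.26575232821415 282.88560545008005 211.66803996355875
[[-7.0000e-04 -9.9980e-01 -2.1600e-02  7.6400e-02]
 [-9.8830e-01  4.0000e-03 -1.5250e-01  4.6030e-01]
 [ 1.5250e-01  2.1300e-02 -9.8810e-01  1.1647e+00]
 [ 0.0000e+00  0.0000e+00  0.0000e+00  1.0000e+00]]
side 500.7492592229761 500.7492592229761 285.12100204269353 217.03792657236107
[[ 0.9667 -0.2552 -0.0187 -0.4139]
 [-0.1742 -0.6025 -0.7789  0.2145]
 [ 0.1875  0.7562 -0.6269  1.4425]
 [ 0.      0.      0.      1.    ]]
0.1 [0.13717925 0.58383571 0.22161445] [[-0.973  0.229 -0.001]
 [ 0.229  0.973 -0.002]
 [ 0.    -0.002 -1.   ]] 0.08746070288273404
```

View pics/top0.png

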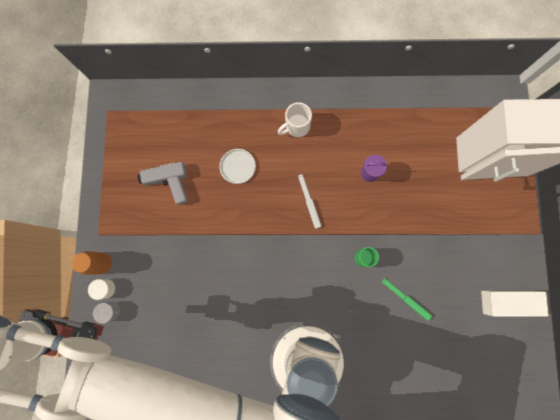

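View pics/side0.png

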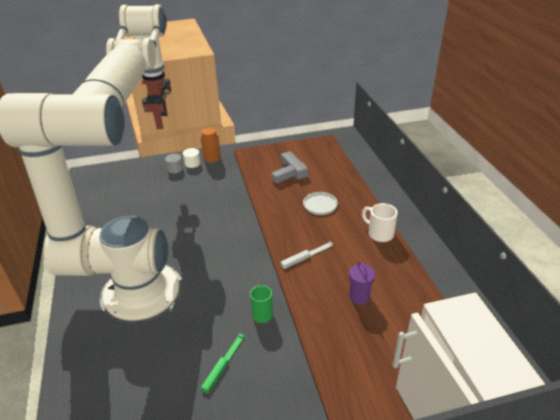

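Candidates. The depressor is the steel one at top (309,202); the green one at (407,299) is a look-alike. The tube is the purple one at top (373,168); the green pot at (367,257) is a look-alike. The dish is at (238,167). I choose the steel depressor and the purple tube, and will check with a close crop.

```bash
cat > h.py <<'E'
from rig import arm
import cv2,numpy as np
def ray(n,uv):
    i=arm.camera_info(n);T=np.array(i["world_to_cam"]);R=T[:3,:3]
    d=R.T@np.array([(uv[0]-i["cx"])/i["fx"],(uv[1]-i["cy"])/i["fy"],1]);return -R.T@T[:3,3],d
def onz(n,uv,z):
    c,d=ray(n,uv);return (c+d*(z-c[2])/d[2])[:2]
def proj(n,p):
    i=arm.camera_info(n);T=np.array(i["world_to_cam"]);q=T[:3,:3]@np.array(p)+T[:3,3]
    return np.array([q[0]/q[2]*i["fx"]+i["cx"],q[1]/q[2]*i["fy"]+i["cy"]])
def tri(a,b):
    (c1,d1),(c2,d2)=ray("top",a),ray("side",b)
    t=np.linalg.lstsq(np.c_[d1,-d2],c2-c1,rcond=None)[0];p,q=c1+t[0]*d1,c2+t[1]*d2
    return (p+q)/2,np.linalg.norm(p-q)
E
python3 - <<'E'
from h import *
t=cv2.imread("pics/top0.png");s=cv2.imread("pics/side0.png")
def up(im,x,y,w,h,k): return cv2.resize(im[y:y+h,x:x+w],None,fx=k,fy=k,interpolation=cv2.INTER_CUBIC)
a=np.vstack([np.hstack([up(t,290,170,45,62,6),up(t,355,150,40,62,6)]),])
b=np.hstack([up(s,275,235,65,37,6),up(s,340,255,45,37,6)])[:, :a.shape[1]]
c=up(s,340,255,45,62,6)
cv2.imwrite("pics/crop1.png",np.hstack([a,c]))
# depressor mask: bright unsaturated on plank
hsv=cv2.cvtColor(t,cv2.COLOR_BGR2HSV)
m=((hsv[...,1]<70)&(hsv[...,2]>90)).astype(np.uint8);r=np.zeros_like(m);r[170:232,290:330]=1;m*=r
ys,xs=np.nonzero(m)
P=np.array([onz("top",(x,y),.018+.008) for x,y in zip(xs,ys)],np.float32)
print("dep rect",cv2.minAreaRect(P),len(P),P[:,0].min(),P[:,0].max())
m2=((hsv[...,0]>120)&(hsv[...,0]<160)&(hsv[...,1]>80)).astype(np.uint8);r[:]=0;r[145:190,350:395]=1;m2*=r
print("purple bbox top",cv2.boundingRect(m2))
hs=cv2.cvtColor(s,cv2.COLOR_BGR2HSV);m3=((hs[...,0]>120)&(hs[...,0]<160)&(hs[...,1]>80)).astype(np.uint8);r[:]=0;r[250:310,335:390]=1;m3*=r
print("purple side",cv2.boundingRect(m3))
# dish
m4=((hsv[...,1]<70)&(hsv[...,2]>100)).astype(np.uint8);r[:]=0;r[140:192,212:264]=1;m4*=r
c=max(cv2.findContours(m4,0,1)[0],key=cv2.contourArea)
e=cv2.fitEllipse(c);print("dish",e,onz("top",e[0],.03))
E
```

```text
dep rect ((0.4975220859050751, -0.007261049002408981), (0.18266423046588898, 0.022194551303982735), 17.616317749023438) 359 0.409531 0.58461225
purple bbox top (361, 155, 26, 26)
purple side (349, 262, 26, 42)
dish ((237.2412872314453, 165.9130859375), (34.437522888183594, 35.63821029663086), 69.17398834228516) [0.611726 0.222972]
```

View pics/crop1.png

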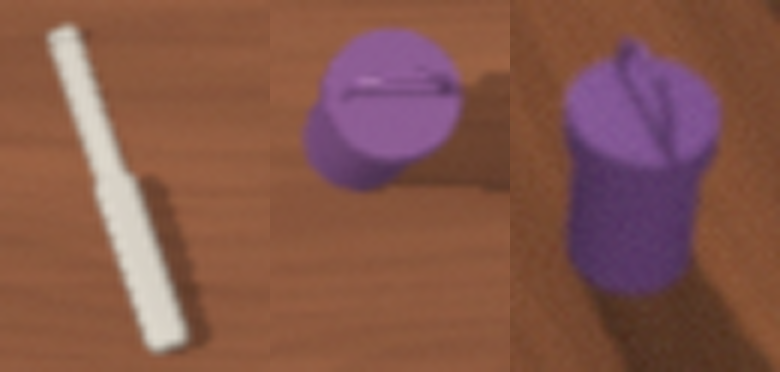

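The crop shows the steel depressor, with its blade tip at top px (300,175) and its handle end at (318,228). It also shows the purple tube with its loop running nearly along the image's x axis, which is world y. Both choices are confirmed.

```bash
python3 - <<'E'
from h import *
t=cv2.imread("pics/top0.png");s=cv2.imread("pics/side0.png")
print("handle c",onz("top",(313.3,213.7),.034),"tip",onz("top",(300.5,175),.02),"end",onz("top",(317.5,227.5),.03))
print("front edge",onz("top",(310,234),.018),"mug",onz("top",(297,135),.018),onz("top",(283,131),.06))
# long axis fit via width profile of mask rows
hsv=cv2.cvtColor(t,cv2.COLOR_BGR2HSV)
m=((hsv[...,1]<70)&(hsv[...,2]>90))
for z,r in((.020,range(178,196)),(.034,range(204,224))):
    P=np.array([onz("top",(xs.mean()+290,y),z) for y in r for xs in [np.nonzero(m[y,290:330])[0]] if len(xs)])
    f=np.polyfit(P[:,0],P[:,1],1);print("axis",f,np.degrees(np.arctan(f[0])),"y at .457",np.polyval(f,.457), len(P))
# cap disc
V=hsv[...,2];pur=(hsv[...,0]>120)&(hsv[...,0]<160)&(hsv[...,1]>60)
print(V[172,360:392],V[168,360:392]);print(hsv[160,360:392,2])
g=cv2.cvtColor(t,cv2.COLOR_BGR2GRAY)
print(g[158:174,362:390])
print("disc",onz("top",(375.3,165.8),.108),tri((375.3,165.8),(362.2,273.7)))
E
```

```text
handle c [ 0.45392014 -0.02041187] tip [0.58281689 0.01850998] end [ 0.41066201 -0.03325196]
front edge [ 0.3913999  -0.01009618] mug [0.71886004 0.02894255] [0.71717549 0.07422281]
axis [ 0.33030774 -0.17166639] 18.278789267158526 y at .457 -0.0207157483030255 18
axis [ 0.31685417 -0.16405581] 17.581022111634393 y at .457 -0.01925345822349686 20
[132 121 120 120 119 118 126 140 148 148 150 149 148 149 148 148 148 149
 149 148 147 148 149 145 127 114 109 108 109 108 107 108] [140 131 119 121 133 144 148 148 149 147 148 149 149 148 149 149 149 148
 149 148 149 148 148 148 149 146 120 108 110 110 111 112]
[147 147 148 147 143 145 147 148 149 149 149 149 148 148 147 148 149 149
 148 147 148 147 148 147 142 147 152 153 154 153 154 155]
[[106 104 105 106 108 111 113 113 113 114 114 114 114 113 113 115 114 114
  114 112 114 111 108 108 107 108 107 107]
 [104 104 104 105 111 114 113 114 114 114 113 114 114 114 115 114 112 114
  114 113 114 113 108 107 107 109 110 109]
 [107 106 106 113 116 114 114 114 114 114 114 114 113 114 114 115 114 112
  113 113 114 114 113 112 112 110 111 110]
 [108 1
[... 927 characters left out ...]
]
 [ 92  92  91 104 112 114 114 113 114 114 114 114 114 113 114 115 114 114
  115 114 113 115 114 110  90  79  79  80]
 [ 93  92  91  98 109 114 114 113 115 113 114 114 114 113 114 113 115 115
  115 114 114 114 112 101  83  75  75  76]
 [ 93  90  91  90 102 112 114 114 115 113 114 114 115 113 113 114 114 115
  112 114 115 114 108  92  80  77  76  76]
 [ 91  91  90  90  96 107 114 114 115 114 113 115 114 114 114 114 115 114
  112 113 115 112 100  85  78  78  78  77]
 [ 91  90  90  89  90  95 107 113 114 113 114 114 114 114 114 114 114 113
  113 115 113  99  86  78  79  79  77  78]]
disc [ 0.58740771 -0.20354441] (array([ 0.58790794, -0.20365105,  0.10795441]), np.float64(0.00094867432164044))
```

```bash
python3 - <<'E'
from h import *
C=np.array([.5877,-.2036,0])
for f in(-15,-10,-5,0,5,10,15):
    a=np.radians(f);u=np.array([-np.sin(a),np.cos(a),0])
    pts=[C+u*d+[0,0,z] for d,z in((.025,.108),(-.025,.108),(.013,.1365),(-.013,.1365))]
    # crop coords
    print(f,[np.round((proj("top",p)-[355,150])*6+[270,0]).astype(int).tolist() for p in pts],[np.round((proj("side",p)-[340,255])*6+[510,0]).astype(int).tolist() for p in pts])
for d in(.025,-.025):print()
E
```

```text
-15 [[343, 82], [441, 106], [378, 72], [431, 85]] [[635, 73], [648, 153], [643, 46], [650, 87]]
-10 [[342, 86], [442, 102], [378, 74], [431, 83]] [[630, 73], [653, 153], [641, 46], [653, 87]]
-5 [[342, 90], [442, 98], [378, 76], [431, 80]] [[626, 73], [658, 153], [638, 46], [655, 87]]
0 [[342, 95], [442, 94], [378, 79], [431, 78]] [[621, 74], [663, 152], [636, 46], [658, 87]]
5 [[342, 99], [442, 90], [378, 81], [431, 76]] [[617, 75], [668, 151], [633, 47], [660, 86]]
10 [[343, 103], [441, 85], [378, 83], [431, 74]] [[612, 77], [672, 149], [631, 48], [663, 85]]
15 [[344, 107], [440, 81], [379, 85], [430, 71]] [[608, 78], [676, 148], [629, 48], [665, 84]]
```

```bash
python3 - <<'E'
from h import *
s=cv2.imread("pics/side0.png");t=cv2.imread("pics/top0.png")
cv2.imwrite("pics/crop2.png",np.hstack([cv2.resize(t[152:182,360:392],None,fx=12,fy=12,interpolation=cv2.INTER_CUBIC),cv2.resize(s[258:288,345:377],None,fx=12,fy=12,interpolation=cv2.INTER_CUBIC)]))
E
```

```text
(no output)
```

View pics/crop2.png

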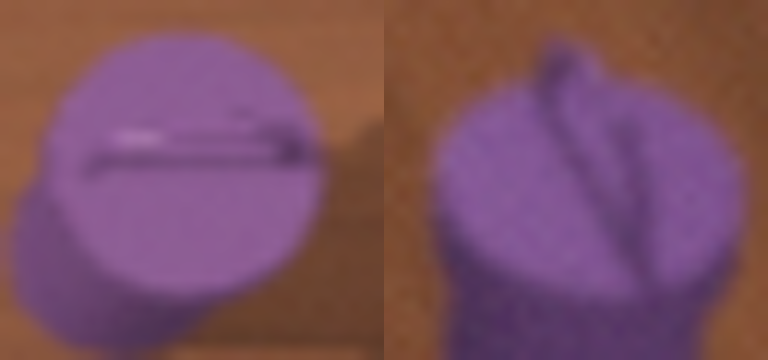

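The crop shows the loop's feet at top px (367.7,165.8) and (384.2,164.3), so the cap is turned by about +5°. I'll move towards the handle now.

Request:
{"api": "arm_command", "payload": {"moves": [{"x": -26, "y": -30}, {"x": -26, "y": -30}, {"x": -26, "y": -30}, {"x": -26, "y": -30}, {"x": -26, "y": -30}, {"x": -26, "y": -30}, {"x": -26, "y": -30}, {"x": -26, "y": -30}, {"x": -26, "y": -30}, {"x": -26, "y": -30}, {"x": -26, "y": -30}, {"x": -26, "y": -30}]}}

```text
$.moves[0]: bad value
```

Request:
{"api": "arm_command", "payload": {"moves": [{"x": -27, "y": -31}, {"x": -27, "y": -31}, {"x": -27, "y": -31}, {"x": -27, "y": -31}, {"x": -27, "y": -31}, {"turn": -0.135, "z": 20}, {"turn": -0.135, "z": 20}, {"turn": -0.135, "z": 20}, {"turn": -0.135, "z": 20}, {}, {}]}}

```text
$.moves[0]: bad value
```

```bash
cat >> h.py <<'E'
def go(x,y,z,head):
    """shift in mm in present tool axes, and turn, to TCP x,y,z with handle heading head (deg); tool x points backwards"""
    s=arm.get_state();R=np.array(s["tcp_rot"]);p=np.array(s["ee_pos"])
    yaw=np.degrees(np.arctan2(R[1,0],R[0,0]));t=(yaw-(head+180)+180)%360-180
    print("t",round(s["time"],2),"pos",np.round(p,4),"yaw",round(yaw,2),"zaxis",np.round(R[:,2],4),"F",np.round(s["ft_force"],1),"gap",round(s["finger_gap"],4),"q6",round(s["qpos"][5],2))
    print("shift mm",np.round(R.T@(np.array([x,y,z])-p)*1000,1),"turn",round(np.radians(t),3))
E
python3 - <<'E'
from h import *
go(.456,-.0202,.021,17.8)
E
```

```text
t 0.1 pos [0.1372 0.5838 0.2216] yaw 166.78 zaxis [-5.0e-04 -1.7e-03 -1.0e+00] F [-0.6 -0.6 -0.2] gap 0.0875 q6 -0.06
shift mm [-448.6 -514.7  201.5] turn -0.541
```

Request:
{"api": "arm_command", "payload": {"moves": [{"x": -26, "y": -30, "z": 0, "turn": 0, "fingers": 0}, {"x": -26, "y": -30, "z": 0, "turn": 0, "fingers": 0}, {"x": -26, "y": -30, "z": 0, "turn": 0, "fingers": 0}, {"x": -26, "y": -30, "z": 0, "turn": 0, "fingers": 0}, {"x": -26, "y": -30, "z": 0, "turn": 0, "fingers": 0}, {"x": -26, "y": -30, "z": 0, "turn": 0, "fingers": 0}, {"x": -26, "y": -30, "z": 0, "turn": 0, "fingers": 0}, {"x": -26, "y": -30, "z": 0, "turn": 0, "fingers": 0}, {"x": -26, "y": -30, "z": 0, "turn": 0, "fingers": 0}, {"x": -26, "y": -30, "z": 0, "turn": 0, "fingers": 0}, {"x": -26, "y": -30, "z": 0, "turn": 0, "fingers": 0}, {"x": -26, "y": -30, "z": 0, "turn": 0, "fingers": 0}]}}

```text
time: 1.3
ee_pos: [0.3589, 0.1607, 0.2224]
tcp_rot: [[-0.974, 0.229, -0.0], [0.229, 0.974, 0.0], [0.0, -0.0, -1.0]]
ft_force: [0.5, -0.1, 0.4]
finger_gap: 0.0877
grip_force: 0.0
```

Request:
{"api": "arm_command", "payload": {"moves": [{"x": -27, "y": -31, "z": 0, "turn": 0, "fingers": 0}, {"x": -27, "y": -31, "z": 0, "turn": 0, "fingers": 0}, {"x": -27, "y": -31, "z": 0, "turn": 0, "fingers": 0}, {"x": -27, "y": -31, "z": 0, "turn": 0, "fingers": 0}, {"x": -27, "y": -31, "z": 0, "turn": 0, "fingers": 0}, {"x": 0, "y": 0, "z": 25, "turn": -0.135, "fingers": 0}, {"x": 0, "y": 0, "z": 25, "turn": -0.135, "fingers": 0}, {"x": 0, "y": 0, "z": 25, "turn": -0.135, "fingers": 0}, {"x": 0, "y": 0, "z": 25, "turn": -0.136, "fingers": 0}, {"x": 0, "y": 0, "z": 0, "turn": 0, "fingers": 0}, {"x": 0, "y": 0, "z": 0, "turn": 0, "fingers": 0}]}}

```text
time: 2.4
ee_pos: [0.4543, -0.0195, 0.1227]
tcp_rot: [[-0.953, -0.302, -0.001], [-0.302, 0.953, 0.0], [0.001, 0.0, -1.0]]
ft_force: [0.9, -0.3, 0.7]
finger_gap: 0.0876
grip_force: 0.0
```

```bash
python3 - <<'E'
from h import *
go(.456,-.0202,.021,17.8)
E
```

```text
t 2.4 pos [ 0.4543 -0.0195  0.1227] yaw -162.44 zaxis [-1.e-03  1.e-04 -1.e+00] F [ 0.9 -0.3  0.7] gap 0.0876 q6 -2.0
shift mm [ -1.5  -1.3 101.7] turn -0.004
```

Request:
{"api": "arm_command", "payload": {"moves": [{"x": -1.5, "y": -1.3, "z": 30, "turn": -0.004, "fingers": 0}, {"x": 0, "y": 0, "z": 30, "turn": 0, "fingers": 0}, {"x": 0, "y": 0, "z": 20, "turn": 0, "fingers": 0}, {"x": 0, "y": 0, "z": 12, "turn": 0, "fingers": 0}, {"x": 0, "y": 0, "z": 6, "turn": 0, "fingers": 0}, {"x": 0, "y": 0, "z": 3, "turn": 0, "fingers": 0}, {"x": 0, "y": 0, "z": 0, "turn": 0, "fingers": 0}, {"x": 0, "y": 0, "z": 0, "turn": 0, "fingers": 0}]}}

```text
time: 3.2
ee_pos: [0.4571, -0.0203, 0.0228]
tcp_rot: [[-0.951, -0.309, 0.002], [-0.309, 0.951, -0.0], [-0.002, -0.001, -1.0]]
ft_force: [0.1, 0.1, -0.2]
finger_gap: 0.0879
grip_force: 0.0
```

Request:
{"api": "arm_command", "payload": {"grip_force": 30, "moves": [{"x": 0, "y": 0, "z": 0, "turn": 0, "fingers": 1}, {"x": 0, "y": 0, "z": 0, "turn": 0, "fingers": 1}, {"x": 0, "y": 0, "z": 0, "turn": 0, "fingers": 1}, {"x": 0, "y": 0, "z": 0, "turn": 0, "fingers": 1}, {"x": 0, "y": 0, "z": 0, "turn": 0, "fingers": 1}, {"x": 0, "y": 0, "z": 0, "turn": 0, "fingers": 1}, {"x": 0, "y": 0, "z": 0, "turn": 0, "fingers": 1}, {"x": 0, "y": 0, "z": 0, "turn": 0, "fingers": 1}, {"x": 0, "y": 0, "z": 0, "turn": 0, "fingers": 1}, {"x": 0, "y": 0, "z": 0, "turn": 0, "fingers": 1}]}}

```text
time: 4.2
ee_pos: [0.4564, -0.0202, 0.0216]
tcp_rot: [[-0.951, -0.309, -0.0], [-0.309, 0.951, 0.0], [0.0, 0.0, -1.0]]
ft_force: [-0.7, -0.6, -0.8]
finger_gap: 0.0195
grip_force: 30.0
```

Request:
{"api": "arm_command", "payload": {"moves": [{"x": 0, "y": 0, "z": -5, "turn": 0, "fingers": 1}, {"x": 0, "y": 0, "z": -15, "turn": 0, "fingers": 1}, {"x": 0, "y": 0, "z": -25, "turn": 0, "fingers": 1}, {"x": 0, "y": 0, "z": -25, "turn": 0, "fingers": 1}, {"x": 0, "y": 0, "z": -25, "turn": 0, "fingers": 1}, {"x": 0, "y": 0, "z": -25, "turn": 0, "fingers": 1}, {"x": 0, "y": 0, "z": -15, "turn": 0, "fingers": 1}, {"x": 0, "y": 0, "z": -5, "turn": 0, "fingers": 1}, {"x": 0, "y": 0, "z": 0, "turn": 0, "fingers": 1}, {"x": 0, "y": 0, "z": 0, "turn": 0, "fingers": 1}]}}

```text
time: 5.2
ee_pos: [0.4559, -0.0202, 0.1604]
tcp_rot: [[-0.951, -0.309, -0.002], [-0.309, 0.951, 0.0], [0.002, 0.001, -1.0]]
ft_force: [0.0, 0.2, -0.8]
finger_gap: 0.0198
grip_force: 30.0
```

```bash
python3 - <<'E'
from h import *
go(.4233,-.218,.1606,5)
E
```

```text
t 5.2 pos [ 0.4559 -0.0202  0.1604] yaw -162.0 zaxis [-2.e-03  2.e-04 -1.e+00] F [ 0.   0.2 -0.8] gap 0.0198 q6 -2.0
shift mm [  92.2 -178.    -0.2] turn 0.227
```

Request:
{"api": "arm_command", "payload": {"moves": [{"x": 9, "y": -15, "z": 0, "turn": 0, "fingers": 1}, {"x": 14, "y": -27, "z": 0, "turn": 0, "fingers": 1}, {"x": 15, "y": -30, "z": 0, "turn": 0, "fingers": 1}, {"x": 15, "y": -30, "z": 0, "turn": 0, "fingers": 1}, {"x": 15, "y": -30, "z": 0, "turn": 0, "fingers": 1}, {"x": 14, "y": -28, "z": 0, "turn": 0, "fingers": 1}, {"x": 10, "y": -18, "z": 0, "turn": 0.04, "fingers": 1}, {"x": 0, "y": 0, "z": 0, "turn": 0.1, "fingers": 1}, {"x": 0, "y": 0, "z": 10, "turn": 0.087, "fingers": 1}, {"x": 0, "y": 0, "z": 20, "turn": 0, "fingers": 1}, {"x": 0, "y": 0, "z": 10, "turn": 0, "fingers": 1}, {"x": 0, "y": 0, "z": 0, "turn": 0, "fingers": 1}]}}

```text
time: 6.4
ee_pos: [0.4226, -0.2172, 0.1186]
tcp_rot: [[-0.996, -0.087, -0.005], [-0.087, 0.996, 0.003], [0.004, 0.003, -1.0]]
ft_force: [-0.2, 0.5, -0.5]
finger_gap: 0.0196
grip_force: 30.0
```

```bash
python3 - <<'E'
from h import *
go(.4233,-.218,.1206,5)
t=arm.camera("top");s=arm.camera("side")
cv2.imwrite("pics/t1.png",t);cv2.imwrite("pics/s1.png",s)
cv2.imwrite("pics/c3.png",np.hstack([cv2.resize(t[150:240,345:415],None,fx=6,fy=6,interpolation=cv2.INTER_CUBIC)[:,:400],cv2.resize(s[230:320,320:386],None,fx=6,fy=6,interpolation=cv2.INTER_CUBIC)]))
E
```

```text
t 6.4 pos [ 0.4226 -0.2172  0.1186] yaw -174.99 zaxis [-0.0046  0.0028 -1.    ] F [-0.2  0.5 -0.5] gap 0.0196 q6 -2.2
shift mm [-0.6 -0.9 -2. ] turn 0.0
```

View pics/c3.png

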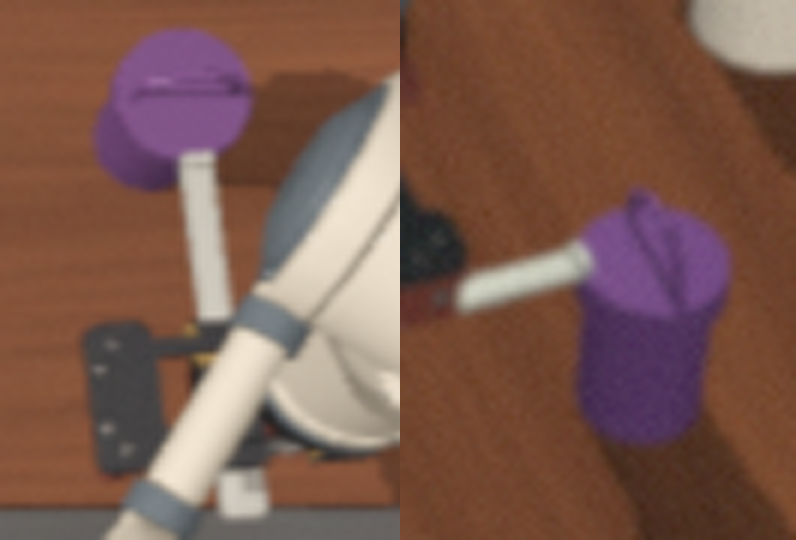

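The blade tip is at top px (378.3,176.3), level and pointing at the loop. I'll check the lateral offset.

```bash
python3 - <<'E'
from h import *
C=np.array([.5877,-.2036]);a=np.radians(5);n=np.array([-np.sin(a),np.cos(a)]);d=np.array([np.cos(a),np.sin(a)])
t=cv2.imread("pics/t1.png");h=cv2.cvtColor(t,cv2.COLOR_BGR2HSV)
P=[]
for y in range(179,201):
    xs=np.nonzero((h[y,365:390,1]<70)&(h[y,365:390,2]>110))[0]+365
    P.append(onz("top",(xs.mean(),y),.1195))
P=np.array(P);f=np.polyfit(P[:,0],P[:,1],1);print("heading",np.degrees(np.arctan(f[0])),"y at C",np.polyval(f,C[0]))
tip=onz("top",(378.3,176),.1235);print("tip",tip,(tip-C)@d,(tip-C)@n)
# cap disc circle fit from bright mask
m=((h[...,0]>120)&(h[...,0]<160)&(h[...,1]>60)&(h[...,2]>135)).astype(np.uint8)
m[:,:355]=0;m[:,395:]=0;m[:145]=0;m[190:]=0
c=max(cv2.findContours(m,0,1)[0],key=cv2.contourArea);c=cv2.convexHull(c);e=cv2.minEnclosingCircle(c);print(e,onz("top",e[0],.108))
# loop feet
print([onz("top",q,.108) for q in((367.7,165.75),(384.2,164.3))])
E
```

```text
heading 12.494391491126114 y at C -0.19372674690797442
tip [ 0.55208348 -0.20764916] -0.03583389268181109 -0.0009295687663545969
((374.5, 168.0), 9.552586555480957) [ 0.58062989 -0.20090526]
[array([ 0.58771522, -0.18086721]), array([ 0.59186534, -0.23027146])]
```

```bash
python3 - <<'E'
from h import *
t=cv2.imread("pics/t1.png");h=cv2.cvtColor(t,cv2.COLOR_BGR2HSV)
for y in range(175,203,2):
    xs=np.nonzero((h[y,370:390,1]<70)&(h[y,370:390,2]>110))[0]+370; print(y,xs, t[y,372:388,1])
O=np.array([.4226,-.2172]);a=np.radians(5)
for L in(.055,.09,.13,.165): print(L,proj("top",[O[0]+L*np.cos(a),O[1]+L*np.sin(a),.119]))
E
```

```text
175 [375 376 377 378 379 380] [ 82  84  89 115 139 147 149 156 125  74  60  59  63  62  62  59]
177 [375 376 377 378 379 380] [ 51  55  87 153 174 174 167 164 128  71  59  58  59  58  59  58]
179 [375 376 377 378 379 380] [ 47  47  80 161 190 196 196 191 149  75  57  56  59  58  56  56]
181 [375 376 377 378 379 380] [ 56  56  81 147 185 197 197 194 166 111  74  70  69  69  69  68]
183 [376 377 378 379 380] [ 78  77  83 127 179 197 198 195 169 120  80  75  76  76  76  73]
185 [376 377 378 379 380 381] [ 77  78  81 110 174 197 198 197 189 148  89  77  77  78  76  76]
187 [376 377 378 379 380 381] [ 76  78  77  96 163 192 198 197 192 153  92  77  79  78  78  81]
189 [376 377 378 379 380 381] [ 82  82  84  95 150 186 199 198 195 168 116  87  83  82  82  82]
191 [377 378 379 380 381] [ 82  84  82  87 128 180 198 199 195 171 123  87  81  81  80  81]
193 [377 378 379 380 381 382] [ 78  79  78  82 114 176 198 200 198 190 149  92  81  81  81  82]
195 [377 378 379 380 381 382 389] [ 80  80  83  81  98 163 193 200 199 194 160 104  84  81  82  84]
197 [377 378 379 380 381 382 388 389] [ 79  79  79  80  93 148 187 200 200 195 168 117  84  79  86 124]
199 [378 379 380 381 382 383 386 387 388 389] [ 83  81  84  82  88 126 181 199 201 197 180 135  90  92 107 132]
201 [378 379 380 381 382 383 384 385 386 387 388 389] [ 82  81  81  83  84 111 173 198 201 199 191 150 107 111 120 125]
0.055 [380.57938474 201.23435747]
0.09 [379.06460063 189.56694949]
0.13 [377.35113745 176.36924441]
0.165 [375.86712937 164.93888441]
```

Request:
{"api": "arm_command", "payload": {"moves": [{"x": 0, "y": -1, "z": -1.5, "turn": 0, "fingers": 1}, {"x": -5, "y": 0, "z": 0, "turn": 0, "fingers": 1}, {"x": -8, "y": 0, "z": 0, "turn": 0, "fingers": 1}, {"x": -10, "y": 0, "z": 0, "turn": 0, "fingers": 1}, {"x": -10, "y": 0, "z": 0, "turn": 0, "fingers": 1}, {"x": -10, "y": 0, "z": 0, "turn": 0, "fingers": 1}, {"x": -10, "y": 0, "z": 0, "turn": 0, "fingers": 1}, {"x": -10, "y": 0, "z": 0, "turn": 0, "fingers": 1}, {"x": -8, "y": 0, "z": 0, "turn": 0, "fingers": 1}, {"x": -4, "y": 0, "z": 0, "turn": 0, "fingers": 1}, {"x": 0, "y": 0, "z": 0, "turn": 0, "fingers": 1}, {"x": 0, "y": 0, "z": 0, "turn": 0, "fingers": 1}]}}

```text
time: 7.7
ee_pos: [0.4986, -0.2125, 0.1231]
tcp_rot: [[-0.996, -0.087, -0.0], [-0.087, 0.996, 0.0], [0.0, 0.0, -1.0]]
ft_force: [0.3, 0.3, -0.9]
finger_gap: 0.0196
grip_force: 30.0
```

```bash
python3 - <<'E'
from h import *
go(.498,-.2119,.1206,5)
t=arm.camera("top");s=arm.camera("side")
cv2.imwrite("pics/t2.png",t);cv2.imwrite("pics/s2.png",s)
cv2.imwrite("pics/c4.png",np.hstack([cv2.resize(t[145:205,350:400],None,fx=8,fy=8,interpolation=cv2.INTER_CUBIC),cv2.resize(s[245:305,336:386],None,fx=8,fy=8,interpolation=cv2.INTER_CUBIC)]))
E
```

```text
t 7.7 pos [ 0.4986 -0.2125  0.1231] yaw -175.0 zaxis [-4.e-04  0.e+00 -1.e+00] F [ 0.3  0.3 -0.9] gap 0.0196 q6 -2.12
shift mm [0.5 0.6 2.5] turn -0.0
```

View pics/c4.png

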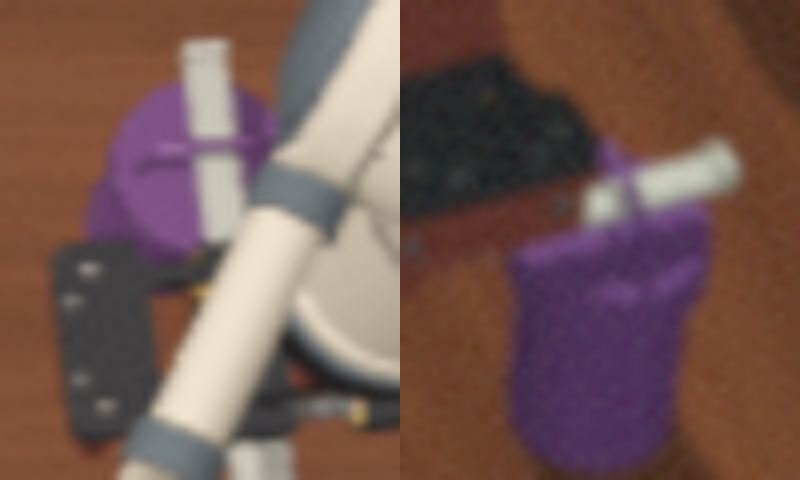

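The blade is through the loop, crossing the top bar at about px (376.5,163.5), close to centred. I'll lift gently.

Request:
{"api": "arm_command", "payload": {"moves": [{"x": 0, "y": -0.5, "z": -3, "turn": 0, "fingers": 1}, {"x": 0, "y": 0, "z": -3, "turn": 0, "fingers": 1}, {"x": 0, "y": 0, "z": -2, "turn": 0, "fingers": 1}, {"x": 0, "y": 0, "z": -1, "turn": 0, "fingers": 1}, {"x": 0, "y": 0, "z": -1, "turn": 0, "fingers": 1}, {"x": 0, "y": 0, "z": -1, "turn": 0, "fingers": 1}, {"x": 0, "y": 0, "z": -1, "turn": 0, "fingers": 1}, {"x": 0, "y": 0, "z": -1, "turn": 0, "fingers": 1}, {"x": 0, "y": 0, "z": -1, "turn": 0, "fingers": 1}, {"x": 0, "y": 0, "z": -2, "turn": 0, "fingers": 1}, {"x": 0, "y": 0, "z": -2, "turn": 0, "fingers": 1}, {"x": 0, "y": 0, "z": -2, "turn": 0, "fingers": 1}]}}

```text
time: 9.0
ee_pos: [0.4988, -0.213, 0.1434]
tcp_rot: [[-0.996, -0.087, 0.0], [-0.087, 0.996, -0.0], [-0.0, -0.0, -1.0]]
ft_force: [-0.1, -0.4, -1.7]
finger_gap: 0.0196
grip_force: 30.0
```

Request:
{"api": "arm_command", "payload": {"moves": [{"x": 0, "y": 0, "z": -2, "turn": 0, "fingers": 1}, {"x": 0, "y": 0, "z": -3, "turn": 0, "fingers": 1}, {"x": 0, "y": 0, "z": -4, "turn": 0, "fingers": 1}, {"x": 0, "y": 0, "z": -5, "turn": 0, "fingers": 1}, {"x": 0, "y": 0, "z": -6, "turn": 0, "fingers": 1}, {"x": 0, "y": 0, "z": -8, "turn": 0, "fingers": 1}, {"x": 0, "y": 0, "z": -8, "turn": 0, "fingers": 1}, {"x": 0, "y": 0, "z": -8, "turn": 0, "fingers": 1}, {"x": 0, "y": 0, "z": -6, "turn": 0, "fingers": 1}, {"x": 0, "y": 0, "z": -4, "turn": 0, "fingers": 1}, {"x": 0, "y": 0, "z": -2, "turn": 0, "fingers": 1}, {"x": 0, "y": 0, "z": 0, "turn": 0, "fingers": 1}]}}

```text
time: 10.2
ee_pos: [0.4989, -0.213, 0.1993]
tcp_rot: [[-0.996, -0.087, 0.0], [-0.087, 0.996, -0.0], [-0.0, -0.0, -1.0]]
ft_force: [-0.1, -0.7, -2.6]
finger_gap: 0.0195
grip_force: 30.0
```

```bash
python3 - <<'E'
from h import *
go(.522,.2152,.2,5)
t=arm.camera("top");s=arm.camera("side")
cv2.imwrite("pics/c5.png",np.hstack([cv2.resize(t[135:205,345:400],None,fx=7,fy=7,interpolation=cv2.INTER_CUBIC),cv2.resize(s[225:305,331:386],None,fx=6.125,fy=6.125,interpolation=cv2.INTER_CUBIC)]))
E
```

```text
t 10.2 pos [ 0.4989 -0.213   0.1993] yaw -175.0 zaxis [ 2.e-04 -1.e-04 -1.e+00] F [-0.1 -0.7 -2.6] gap 0.0195 q6 -2.12
shift mm [-60.4 424.5  -0.7] turn -0.0
```

View pics/c5.png

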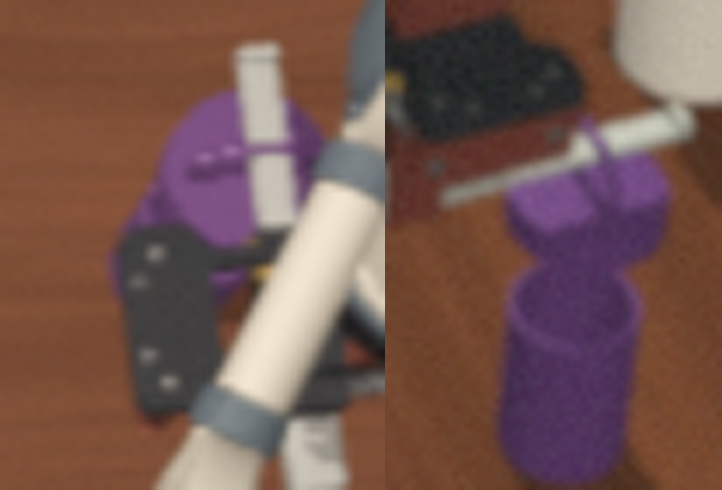

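The cap hangs level on the blade, near px (383,157), and the open tube is still standing. Next I carry it to the dish.

Request:
{"api": "arm_command", "payload": {"moves": [{"x": 0, "y": 3, "z": 0, "turn": 0, "fingers": 1}, {"x": -1, "y": 7, "z": 0, "turn": 0, "fingers": 1}, {"x": -1.5, "y": 11, "z": 0, "turn": 0, "fingers": 1}, {"x": -2, "y": 15, "z": 0, "turn": 0, "fingers": 1}, {"x": -2.5, "y": 19, "z": 0, "turn": 0, "fingers": 1}, {"x": -3, "y": 22, "z": 0, "turn": 0, "fingers": 1}, {"x": -3.5, "y": 24, "z": 0, "turn": 0, "fingers": 1}, {"x": -3.5, "y": 25, "z": 0, "turn": 0, "fingers": 1}, {"x": -3.5, "y": 25, "z": 0, "turn": 0, "fingers": 1}, {"x": -3.5, "y": 25, "z": 0, "turn": 0, "fingers": 1}, {"x": -3.5, "y": 25, "z": 0, "turn": 0, "fingers": 1}, {"x": -3.5, "y": 25, "z": 0, "turn": 0, "fingers": 1}]}}

```text
time: 11.5
ee_pos: [0.5096, 0.0172, 0.1993]
tcp_rot: [[-0.996, -0.088, 0.0], [-0.088, 0.996, 0.0], [-0.0, 0.0, -1.0]]
ft_force: [-0.1, -0.6, -2.4]
finger_gap: 0.0197
grip_force: 30.0
```

Request:
{"api": "arm_command", "payload": {"moves": [{"x": -3.5, "y": 25, "z": 0, "turn": 0, "fingers": 1}, {"x": -3.5, "y": 25, "z": 0, "turn": 0, "fingers": 1}, {"x": -3.5, "y": 25, "z": 0, "turn": 0, "fingers": 1}, {"x": -3.5, "y": 24, "z": 0, "turn": 0, "fingers": 1}, {"x": -3.5, "y": 22, "z": 0, "turn": 0, "fingers": 1}, {"x": -3, "y": 20, "z": 0, "turn": 0, "fingers": 1}, {"x": -2.5, "y": 17, "z": 0, "turn": 0, "fingers": 1}, {"x": -2, "y": 14, "z": 0, "turn": 0, "fingers": 1}, {"x": -1.5, "y": 11, "z": 0, "turn": 0, "fingers": 1}, {"x": -1, "y": 8, "z": 0, "turn": 0, "fingers": 1}, {"x": -0.5, "y": 5, "z": 0, "turn": 0, "fingers": 1}, {"x": 0, "y": 2, "z": 0, "turn": 0, "fingers": 1}]}}

```text
time: 12.7
ee_pos: [0.5206, 0.2148, 0.1991]
tcp_rot: [[-0.996, -0.087, -0.0], [-0.087, 0.996, -0.0], [0.0, -0.0, -1.0]]
ft_force: [0.2, 0.1, -2.3]
finger_gap: 0.0199
grip_force: 30.0
```

Request:
{"api": "arm_command", "payload": {"moves": [{"x": 0, "y": 0, "z": 0, "turn": 0, "fingers": 1}, {"x": 0, "y": 0, "z": 0, "turn": 0, "fingers": 1}, {"x": 0, "y": 0, "z": 0, "turn": 0, "fingers": 1}, {"x": 0, "y": 0, "z": 0, "turn": 0, "fingers": 1}]}}

```text
time: 13.1
ee_pos: [0.5207, 0.2142, 0.1992]
tcp_rot: [[-0.996, -0.087, 0.0], [-0.087, 0.996, -0.0], [-0.0, -0.0, -1.0]]
ft_force: [0.1, -0.5, -1.6]
finger_gap: 0.0199
grip_force: 30.0
```

```bash
python3 - <<'E'
from h import *
go(.522,.2152,.0676,5)
t=arm.camera("top");s=arm.camera("side")
cv2.imwrite("pics/c6.png",np.hstack([cv2.resize(t[120:200,200:265],None,fx=6,fy=6,interpolation=cv2.INTER_CUBIC),cv2.resize(s[150:230,280:345],None,fx=6,fy=6,interpolation=cv2.INTER_CUBIC)]))
E
```

```text
t 13.1 pos [0.5207 0.2142 0.1992] yaw -175.04 zaxis [ 0. -0. -1.] F [ 0.1 -0.5 -1.6] gap 0.0199 q6 -1.33
shift mm [ -1.4   0.9 131.6] turn -0.001
```

View pics/c6.png

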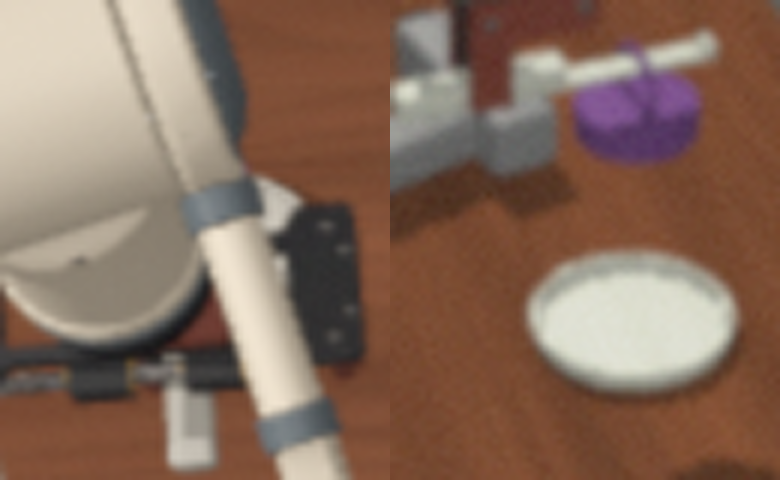

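```bash
python3 - <<'E'
from h import *
print("cap",onz("side",(321.2,166.7),.1737),"dish",onz("side",(320.5,203),.03))
E
```

```text
cap [0.61142172 0.22474133] dish [0.61132137 0.21986449]
```

Request:
{"api": "arm_command", "payload": {"moves": [{"x": -1, "y": 1, "z": 4, "turn": 0, "fingers": 1}, {"x": 0, "y": 0, "z": 9, "turn": 0, "fingers": 1}, {"x": 0, "y": 0, "z": 13, "turn": 0, "fingers": 1}, {"x": 0, "y": 0, "z": 16, "turn": 0, "fingers": 1}, {"x": 0, "y": 0, "z": 16, "turn": 0, "fingers": 1}, {"x": 0, "y": 0, "z": 16, "turn": 0, "fingers": 1}, {"x": 0, "y": 0, "z": 14, "turn": 0, "fingers": 1}, {"x": 0, "y": 0, "z": 11, "turn": 0, "fingers": 1}, {"x": 0, "y": 0, "z": 8, "turn": 0, "fingers": 1}, {"x": 0, "y": 0, "z": 5, "turn": 0, "fingers": 1}, {"x": 0, "y": 0, "z": 3, "turn": 0, "fingers": 1}, {"x": 0, "y": 0, "z": 1, "turn": 0, "fingers": 1}]}}

```text
time: 14.4
ee_pos: [0.5217, 0.2157, 0.0833]
tcp_rot: [[-0.996, -0.087, 0.0], [-0.087, 0.996, 0.0], [-0.0, 0.0, -1.0]]
ft_force: [-0.6, -0.4, -2.0]
finger_gap: 0.0193
grip_force: 30.0
```

Request:
{"api": "arm_command", "payload": {"moves": [{"x": 0, "y": -1, "z": 3, "turn": 0, "fingers": 1}, {"x": 0, "y": 0, "z": 4, "turn": 0, "fingers": 1}, {"x": 0, "y": 0, "z": 3, "turn": 0, "fingers": 1}, {"x": 0, "y": 0, "z": 2, "turn": 0, "fingers": 1}, {"x": 0, "y": 0, "z": 1, "turn": 0, "fingers": 1}, {"x": 0, "y": 0, "z": 1, "turn": 0, "fingers": 1}, {"x": 0, "y": 0, "z": 1, "turn": 0, "fingers": 1}, {"x": 0, "y": 0, "z": 1, "turn": 0, "fingers": 1}, {"x": 0, "y": 0, "z": 1, "turn": 0, "fingers": 1}, {"x": 0, "y": 0, "z": 1, "turn": 0, "fingers": 1}, {"x": 0, "y": 0, "z": 1, "turn": 0, "fingers": 1}, {"x": 0, "y": 0, "z": 2, "turn": 0, "fingers": 1}]}}

```text
time: 15.6
ee_pos: [0.5218, 0.2147, 0.0622]
tcp_rot: [[-0.996, -0.087, 0.0], [-0.087, 0.996, 0.0], [-0.0, 0.0, -1.0]]
ft_force: [-0.1, -0.1, -1.1]
finger_gap: 0.02
grip_force: 30.0
```

Request:
{"api": "arm_command", "payload": {"moves": [{"x": 0, "y": 0, "z": 2, "turn": 0, "fingers": 1}, {"x": 0, "y": 0, "z": 2, "turn": 0, "fingers": 1}, {"x": 0, "y": 0, "z": 1, "turn": 0, "fingers": 1}, {"x": 0, "y": 0, "z": 0, "turn": 0, "fingers": 1}, {"x": 0, "y": 0, "z": 0, "turn": 0, "fingers": 1}, {"x": 0, "y": 0, "z": 0, "turn": 0, "fingers": 1}]}}

```text
time: 16.2
ee_pos: [0.5217, 0.2147, 0.0573]
tcp_rot: [[-0.996, -0.087, 0.0], [-0.087, 0.996, 0.0], [-0.0, 0.0, -1.0]]
ft_force: [-0.2, -0.9, -0.6]
finger_gap: 0.0196
grip_force: 30.0
```

```bash
python3 - <<'E'
from h import *
go(.432,.2073,.0576,5)
s=arm.camera("side")
cv2.imwrite("pics/c7.png",cv2.resize(s[150:240,260:360],None,fx=6,fy=6,interpolation=cv2.INTER_CUBIC))
E
```

```text
t 16.2 pos [0.5217 0.2147 0.0573] yaw -175.0 zaxis [ 2.e-04  0.e+00 -1.e+00] F [-0.2 -0.9 -0.6] gap 0.0196 q6 -1.33
shift mm [90.   0.5 -0.3] turn 0.0
```

View pics/c7.png

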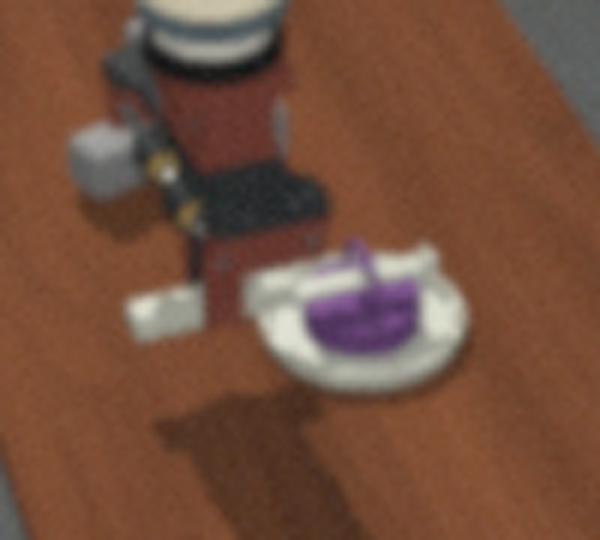

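The cap sits upright in the dish, around px (320,202), and the blade is free in the loop. I'll draw it out.

Request:
{"api": "arm_command", "payload": {"moves": [{"x": 4, "y": 0, "z": 0, "turn": 0, "fingers": 1}, {"x": 8, "y": 0, "z": 0, "turn": 0, "fingers": 1}, {"x": 12, "y": 0, "z": 0, "turn": 0, "fingers": 1}, {"x": 12, "y": 0, "z": 0, "turn": 0, "fingers": 1}, {"x": 12, "y": 0, "z": 0, "turn": 0, "fingers": 1}, {"x": 12, "y": 0, "z": 0, "turn": 0, "fingers": 1}, {"x": 12, "y": 0, "z": 0, "turn": 0, "fingers": 1}, {"x": 12, "y": 0, "z": 0, "turn": 0, "fingers": 1}, {"x": 10, "y": 0, "z": 0, "turn": 0, "fingers": 1}, {"x": 6, "y": 0, "z": 0, "turn": 0, "fingers": 1}, {"x": 0, "y": 0, "z": -15, "turn": 0, "fingers": 1}, {"x": 0, "y": 0, "z": -15, "turn": 0, "fingers": 1}]}}

```text
time: 17.45
ee_pos: [0.422, 0.2059, 0.0883]
tcp_rot: [[-0.996, -0.087, 0.0], [-0.087, 0.996, -0.0], [-0.0, -0.0, -1.0]]
ft_force: [-0.7, -0.5, -0.5]
finger_gap: 0.0197
grip_force: 30.0
```

```bash
python3 - <<'E'
from h import *
go(.47,.02,.0865,5)
E
```

```text
t 17.45 pos [0.422  0.2059 0.0883] yaw -175.0 zaxis [ 1.e-04 -0.e+00 -1.e+00] F [-0.7 -0.5 -0.5] gap 0.0197 q6 -1.28
shift mm [ -31.6 -189.4    1.8] turn -0.0
```

Request:
{"api": "arm_command", "payload": {"moves": [{"x": 0, "y": -15, "z": 0, "turn": 0, "fingers": 1}, {"x": -4, "y": -25, "z": 0, "turn": 0, "fingers": 1}, {"x": -5, "y": -30, "z": 0, "turn": 0, "fingers": 1}, {"x": -6, "y": -30, "z": 0, "turn": 0, "fingers": 1}, {"x": -6, "y": -30, "z": 0, "turn": 0, "fingers": 1}, {"x": -5, "y": -30, "z": 0, "turn": 0, "fingers": 1}, {"x": -4, "y": -20, "z": 0, "turn": 0, "fingers": 1}, {"x": -2, "y": -9, "z": 0, "turn": 0, "fingers": 1}, {"x": 0, "y": 0, "z": 15, "turn": 0, "fingers": 1}, {"x": 0, "y": 0, "z": 20, "turn": 0, "fingers": 1}, {"x": 0, "y": 0, "z": 15, "turn": 0, "fingers": 1}, {"x": 0, "y": 0, "z": 5, "turn": 0, "fingers": 1}]}}

```text
time: 18.65
ee_pos: [0.4688, 0.0213, 0.0295]
tcp_rot: [[-0.996, -0.088, -0.004], [-0.088, 0.996, 0.0], [0.004, 0.001, -1.0]]
ft_force: [0.4, -0.4, -1.1]
finger_gap: 0.0198
grip_force: 30.0
```

Request:
{"api": "arm_command", "payload": {"moves": [{"x": 0, "y": 0, "z": 0, "turn": 0, "fingers": 1}, {"x": 0, "y": 0, "z": 0, "turn": 0, "fingers": 1}, {"x": 0, "y": 0, "z": 0, "turn": 0, "fingers": 1}]}}

```text
time: 18.95
ee_pos: [0.471, 0.0206, 0.0332]
tcp_rot: [[-0.996, -0.087, 0.002], [-0.087, 0.996, -0.0], [-0.002, -0.0, -1.0]]
ft_force: [-0.2, -0.3, -1.1]
finger_gap: 0.0196
grip_force: 30.0
```

Lower until TCP is at about 0.0216, where the handle's underside meets the plank.

Request:
{"api": "arm_command", "payload": {"moves": [{"x": 0, "y": 0, "z": 4, "turn": 0, "fingers": 1}, {"x": 0, "y": 0, "z": 3, "turn": 0, "fingers": 1}, {"x": 0, "y": 0, "z": 2, "turn": 0, "fingers": 1}, {"x": 0, "y": 0, "z": 1, "turn": 0, "fingers": 1}, {"x": 0, "y": 0, "z": 1, "turn": 0, "fingers": 1}, {"x": 0, "y": 0, "z": 0.5, "turn": 0, "fingers": 1}, {"x": 0, "y": 0, "z": 0, "turn": 0, "fingers": 1}, {"x": 0, "y": 0, "z": 0, "turn": 0, "fingers": 1}, {"x": 0, "y": 0, "z": 0, "turn": 0, "fingers": 1}]}}

```text
time: 19.85
ee_pos: [0.4702, 0.0204, 0.0216]
tcp_rot: [[-0.996, -0.087, -0.0], [-0.087, 0.996, -0.0], [0.0, -0.0, -1.0]]
ft_force: [-4.2, -0.5, 5.7]
finger_gap: 0.02
grip_force: 30.0
```

Contact is felt (5.7 N). I'll open the gripper and then rise.

Request:
{"api": "arm_command", "payload": {"moves": [{"x": 0, "y": 0, "z": 0, "turn": 0, "fingers": 0}, {"x": 0, "y": 0, "z": 0, "turn": 0, "fingers": 0}, {"x": 0, "y": 0, "z": 0, "turn": 0, "fingers": 0}, {"x": 0, "y": 0, "z": 0, "turn": 0, "fingers": 0}, {"x": 0, "y": 0, "z": 0, "turn": 0, "fingers": 0}, {"x": 0, "y": 0, "z": 0, "turn": 0, "fingers": 0}, {"x": 0, "y": 0, "z": 0, "turn": 0, "fingers": 0}, {"x": 0, "y": 0, "z": 0, "turn": 0, "fingers": 0}, {"x": 0, "y": 0, "z": 0, "turn": 0, "fingers": 0}, {"x": 0, "y": 0, "z": -5, "turn": 0, "fingers": 0}, {"x": 0, "y": 0, "z": -15, "turn": 0, "fingers": 0}, {"x": 0, "y": 0, "z": -30, "turn": 0, "fingers": 0}]}}

```text
time: 21.05
ee_pos: [0.469, 0.0205, 0.0699]
tcp_rot: [[-0.996, -0.087, -0.004], [-0.087, 0.996, 0.0], [0.004, 0.0, -1.0]]
ft_force: [-0.1, 0.1, 0.6]
finger_gap: 0.0879
grip_force: 0.0
```

Request:
{"api": "arm_command", "payload": {"moves": [{"x": 0, "y": 0, "z": -40, "turn": 0, "fingers": 0}, {"x": 0, "y": 0, "z": -40, "turn": 0, "fingers": 0}, {"x": 0, "y": 0, "z": -40, "turn": 0, "fingers": 0}, {"x": 20, "y": 0, "z": -30, "turn": 0, "fingers": 0}, {"x": 30, "y": 0, "z": 0, "turn": 0, "fingers": 0}, {"x": 20, "y": 0, "z": 0, "turn": 0, "fingers": 0}, {"x": 0, "y": 0, "z": 0, "turn": 0, "fingers": 0}, {"x": 0, "y": 0, "z": 0, "turn": 0, "fingers": 0}, {"x": 0, "y": 0, "z": 0, "turn": 0, "fingers": 0}]}}

```text
time: 21.95
ee_pos: [0.4011, 0.0144, 0.2208]
tcp_rot: [[-0.996, -0.087, 0.0], [-0.087, 0.996, 0.0], [-0.0, 0.0, -1.0]]
ft_force: [-0.9, -0.5, 0.2]
finger_gap: 0.0879
grip_force: 0.0
```

```bash
python3 - <<'E'
from h import *
t=arm.camera("top");s=arm.camera("side")
cv2.imwrite("pics/c8.png",np.hstack([cv2.resize(t[90:250,130:400],None,fx=1.6,fy=1.6),cv2.resize(s[130:330,240:440],(256,256))]))
E
```

```text
(no output)
```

View pics/c8.png

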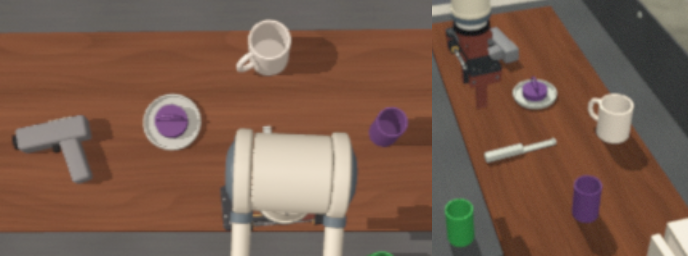

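The picture shows the cap upright in the dish at crop (172,121), the open tube standing at (388,127), and the depressor flat on the plank at (520,150). The mug and thermometer haven't moved. I'm handing the job in.

```bash
python3 -c "
from rig import arm
print(arm.finish_job())"
```

```text
the job is handed in; nothing more can be done
None
```

I handed the job in at about 22 s: the last picture shows the cap upright in the dish, the depressor flat on the plank, the open tube standing in place, and the mug and thermometer where they were; the gripper never touched the cap.

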